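# Dispense grinding balls from a tipping canister

### The arm

A 7-joint arm with a two-finger parallel gripper is mounted at the origin on the work surface. World frame = base frame: x ahead of the robot, y to its left, z up, the work surface at z = 0. Lengths are in m, angles in rad, forces in N, time in s.
With the tool pointing down it reaches from about 0.425 to 0.875 m from the base axis. Payload 8.4 kg.
Tool frame: the origin (TCP) lies midway between the tips of the shut fingers; the grasp point (between the pads) lies 19 mm behind it; y points along the fingers, z is the direction in which the jaws open and shut, and the axes are right-handed (so a half turn about y gives the same grasp; the last joint's range is limited). The gripper opens to 85 mm and grips with 20 to 120 N. Pads are 22 mm wide; open, the fingers measure 114 mm over their backs; the gripper's body (76 mm by 85 mm) begins 54 mm behind the grasp point. The pads swing forward as they close: fully open they stand 13 mm farther back than shut.
Start: joints at [-1.208, 0.333, 0.04, 1.465, -0.013, 1.343, -0.059], TCP at [0.29, 0.582, 0.231] pointing down, gripper open.
Joint ranges: [-2.58, 2.58], [-0.38, 2.09], [-1.3, 1.39], [0.25, 2.4], [-1.5, 4.64], [0.08, 2.09], [-2.65, 2.65]. Speed limits (rad/s): [2.22, 2.22, 2.79, 2.79, 3.14, 3.14, 3.14].

### API

Orientations are given as [roll, pitch, yaw] about the fixed x, y, z axes, in that order (R = Rz(yaw) Ry(pitch) Rx(roll)).
In Python, from workcell import state, capture, camera_model, finish_job gives the robot as it stands.
- The arm moves only by the tool drive_tool, never from a script. Its argument "steps" is a list of rows, each an object of numbers: "tx", "ty", "tz": the shift along the tool's x, y, z in m; "rx", "ry", "rz": the turn, a rotation vector about the tool's x, y, z in degrees; "grip": the opening, from 0 (shut) to 1 (fully open). In form: [{"tx": .., "ty": .., "tz": .., "rx": .., "ry": .., "rz": .., "grip": ..}, ...]. A call has 1 to 12 rows; each row shifts and turns the commanded pose from where the row before left it, along the tool's axes as they then stand; what a row does not reach is not made up. A row lasts 1/10 s, in which the tool goes at most 50 mm and 8.59 degrees, less where a joint would pass 70% of its speed; a pose out of reach is approached as far as the arm can. A call is refused whole if a number of a shift passes 0.05 or a number of a turn 8.59, either way. A call with a gripper value outside its range is refused whole. The fingers move at their own pace and stop on an object; "force" is the grip in N (left out, the last holds). Time passes only in rows, so rows that do not move let the fingers close. It gives the time, the measured TCP pose, the force and the opening at its end, in the units of the state.
- state(): the state, without advancing time (a new reading comes with each control period).
- capture(name): name is "scene" or "side" or "wrist"; returns (picture, depth): 420x560x3 uint8, red, green, blue; 420x560 float32, m along the optical axis (not along the pixel's ray), 0 where there is no reading.
- camera_model(name): a dict with "fx", "fy", "cx", "cy" (pixels), "rvec" (rotation vector, rad) and "tvec" (3), from world to camera coordinates, as OpenCV has them; the wrist camera has in their place "T_tool_cam" (4x4, takes a point from camera to tool coordinates, whose origin is the TCP and whose axes are the tool frame's). Camera axes: x right, y down, z forward; pixel columns grow to the right and rows downward; lengths in m; the calibration is good to about 2 mm. A picture is of the moment at which its call begins: read the wrist's pose just before it. camera_model takes no time and is no camera call.
- finish_job(): hands the job in, once; it reports no verdict.
The state is a dict: "time": time; "qpos": joint angles; "dq": joint speeds; "joint_efforts": joint torques, N m; "tool_pos": TCP position; "tcp_rot": TCP orientation; "force": force on the tool from outside, world axes, zero at the start; "wrist_torque": the same for the moment, N m; "opening": finger opening in m.
Only numpy, scipy, OpenCV 4.12 (cv2) and the standard library are available. Lean on these libraries where they do the work, as an engineer would, in place of code of your own. Each camera call takes 0.05 s, during which the arm holds its last target. There are 200 camera calls.

### The job

The white grinding balls in the clear tipping canister are wanted in the steel dish in front of it. Turn the canister's perforated cap until its largest hole stands over the outlet pointer, then tip the canister with its crank so that all three balls roll out into the dish, and swing the canister back fully upright. Leave the glassware and boxes around it alone.

Things in the scene. Friction and masses are not known exactly. Their poses are not given: they have to be found in the camera images.
- stand: White painted stand bolted to the bench: base plate 105 x 150 x 12 mm and two posts (10 mm thick, 34 mm wide, up to 175 mm) that carry the canister between them. Origin on the bench, straight below the centre of the canister; +x is the side to which the canister tips and where the dish stands, y runs along the axle, z up. The crank is on its -y side.
- drum (a joint): Tipping angle of the canister about the horizontal axle (stand y, 155 mm above the bench): 0 = upright (stop, the start), grows as the mouth swings over to the stand's +x side, 2.3 = stop, mouth pointing steeply down. Stiff (0.3 N m): it stays where it is left. The balls only run out well beyond 1.57.
- cap (a joint): Angle of the aluminium cap on the canister about the canister's own axis, counter-clockwise positive seen from above: 0 = the largest hole (38 mm, the only one that lets the 18 mm balls through) exactly over the outlet; starts 0.9 to 2.0 and turns from -3 to 3 with light friction (0.06 N m). Set it to within 0.2. The other half of the cap has a 12 mm hole and a cluster of 4 mm holes.
- cap_bar (a point): Grip point of the black bar that stands across the cap: on the cap's axis, 10 mm below the bar's top and 24 mm above the cap's face. The bar is 12 mm thick, 60 mm long, 34 mm tall, rounded 2 mm. Axes turn with the cap: x is across the bar and points to the largest hole, y along the bar, z up when the canister is upright. 266 mm above the bench at the start.
- big_hole (a point): Centre of the 38 mm hole, on the cap's upper face, 27 mm from the cap's axis along the cap's x.
- outlet (a point): Centre of the 38 mm outlet in the fixed dark plate under the cap, 27 mm from the canister's axis towards the stand's +x (when upright). A small steel pointer tab sticks out of the canister just below the cap on this side. Outside the outlet the plate closes the canister's mouth.
- axle (a point): Point on the axle at the canister's centre, 155 mm above the bench. The canister is a clear cylinder 96 mm across, from 55 mm below to 80 mm above the axle.
- crank_grip (a point): Middle of the grey crank handle, a free-spinning round sleeve 16 mm thick and 58 mm long, parallel to the axle, on the stand's -y side (114 mm from the canister's centre). It turns with the canister, 75 mm from the axle: at 0 it leans 1.15 rad back (stand -x) from straight up, at 2.3 it leans 1.15 rad forward. The flat crank arm is at its inner end.
- dish: Loose round steel dish, 140 mm across, 40 mm high, wall 3 mm, floor 5 mm thick, standing on the bench in front of the stand. Origin at the centre of its underside.
- ball0_center (a point): Centre of a white ceramic grinding ball, 18 mm across, 20 g; starts in the canister.
- ball1_center (a point): Centre of a white ceramic grinding ball, 18 mm across, 20 g; starts in the canister.
- ball2_center (a point): Centre of a white ceramic grinding ball, 18 mm across, 20 g; starts in the canister.
- flask_a: Bystander: conical glass flask, 82 mm across and 110 mm high, beside the stand on its +y side. Origin: centre of its underside.
- tub: Bystander: white jar with lid, 80 mm across and 85 mm high, beyond the stand on its +y side, beside the dish. Origin: centre of its underside.
- amber_bottle: Bystander: amber bottle, 72 mm across and 150 mm high, on the -y side of the dish. Origin: centre of its underside.
- flask_b: Bystander: conical flask, 94 mm across and 127 mm high, to the left. Origin: centre of its underside.
- filter_box: Bystander: cardboard box 100 x 100 x 60 mm, to the right. Origin: centre of its underside.
- mortar: Bystander: white ceramic bowl, 100 mm across and 55 mm high, to the right. Origin: centre of its underside.
Not all that is in view belongs to the job. What is shaped like the dish but pink or yellow is not meant.

How it is judged:
On the way, in this order (a step that is already met when the one before it is completed fails the run):
1. the cap's largest hole stands over the outlet, to within 0.3 rad, with the canister upright (value of joint cap between -0.3 and 0.3 rad and value of joint drum below 0.2 rad), for 0.2 s.
2. all three balls lie in the dish (horizontal distance between each of ball0_center, ball1_center, ball2_center and dish below 0.068 m and height (world z) of each of ball0_center, ball1_center, ball2_center below 0.045 m), for 0.2 s.
At the end, for the whole second after the job is handed in: All three balls lie inside the steel dish (centres within 68 mm of its middle and lower than 45 mm) and the canister stands upright again (drum angle under 0.12 rad) (all of step 2 and value of joint drum below 0.12 rad); the robot touches nothing.
It fails at once if a bystander (flask, tub, bottle, box, bowl) is shoved by more than 30 mm or tipped over (distance of any of flask_a, tub, amber_bottle, flask_b, filter_box, mortar from where it was at the start of the episode above 0.03 m or angle between any of flask_a, tub, amber_bottle, flask_b, filter_box, mortar's own z axis and vertical above 0.5 rad).
It also fails if it takes over 58 s, if anything falls off the work surface, if the arm or the gripper's body presses on something with over 40 N, if the wrist force passes 120 N, or if a joint passes its speed limit or range.

## Working session

There is one attempt and no reset: what is moved stays moved. The work goes in short steps, Python scripts to look and compute and a tool call to move; the robot and the scene stay as the last step left them, time stands still between calls to the robot, and variables do not carry over. Pictures are saved under pics/ and viewed, about 8 in all and at most 12, crops included, and the job is handed in when it is done.

Besides the shell and the picture viewer there is one more tool, called as name([rows], argument=value, ...), one row to a line, values as JSON. drive_tool: Moves the arm, as the interface text tells. Its arguments: {"type":"object","properties":{"steps":{"type":"array"},"force":{"type":"number"}},"required":["steps"]}

```bash
mkdir -p pics; cat > h.py <<'E'
import numpy as np,cv2
from scipy.spatial.transform import Rotation as R
from workcell import state,capture,camera_model,finish_job
def w2c(n):
    m=camera_model(n); T=np.eye(4)
    if 'rvec' in m:
        T[:3,:3]=cv2.Rodrigues(np.array(m['rvec'],float))[0];T[:3,3]=np.ravel(m['tvec'])
    else:
        s=state();W=np.eye(4);W[:3,:3]=R.from_euler('xyz',s['tcp_rot']).as_matrix() if np.size(s['tcp_rot'])==3 else None
        W[:3,3]=s['tool_pos'];T=np.linalg.inv(W@np.array(m['T_tool_cam']))
    return m,T
def cloud(n,d,mt=None):
    m,T=mt or w2c(n);v,u=np.mgrid[:d.shape[0],:d.shape[1]]
    P=np.stack([(u-m['cx'])/m['fx']*d,(v-m['cy'])/m['fy']*d,d,np.ones_like(d)],-1)
    return (P@np.linalg.inv(T).T)[...,:3]
def proj(n,p,mt=None):
    m,T=mt or w2c(n);q=T[:3,:3]@np.array(p)+T[:3,3];return m['fx']*q[0]/q[2]+m['cx'],m['fy']*q[1]/q[2]+m['cy']
def snap(n,f):
    mt=w2c(n);i,d=capture(n);np.savez(f'pics/{f}.npz',i=i,d=d,P=cloud(n,d,mt));cv2.imwrite(f'pics/{f}.png',i[...,::-1]);return i,d
E
python3 - <<'E'
from h import *
print(state())
a,_=snap('scene','scene0');b,_=snap('side','side0')
for n in('scene','side'):
  m,T=w2c(n);print(n,np.linalg.inv(T).round(3).tolist(),m['fx'])
E
```

```text
{'time': 0.0, 'qpos': array([-1.20816585,  0.33389915,  0.03990621,  1.46627988, -0.01340493,
        1.34326768, -0.05852029]), 'dq': array([-0.00108271, -0.00148528,  0.00076736, -0.00170443, -0.00062803,
       -0.0007699 ,  0.00038618]), 'joint_efforts': array([ 4.77373669e-04, -6.58554339e+01,  1.36564650e+00, -4.05559802e+01,
        1.66829297e-02,  1.25240284e-02,  2.07203794e-05]), 'tool_pos': array([0.28947405, 0.58148306, 0.23042508]), 'tcp_rot': array([-1.57237997e+00, -1.13545201e-04, -4.61899755e-01]), 'force': array([-0.56158176,  0.65180259, -0.06524864]), 'wrist_torque': array([ 0.0094647 , -0.01611301,  0.00761111]), 'opening': 0.08556745153850835}
scene [[-0.84, 0.411, -0.355, 1.112], [0.543, 0.651, -0.53, 0.855], [0.013, -0.638, -0.77, 1.355], [0.0, 0.0, 0.0, 1.0]] 514.2089316491206
side [[-0.907, 0.279, -0.316, 0.978], [0.422, 0.579, -0.698, 0.881], [-0.012, -0.766, -0.642, 0.99], [0.0, 0.0, 0.0, 1.0]] 452.7063705093717
```

View pics/scene0.png

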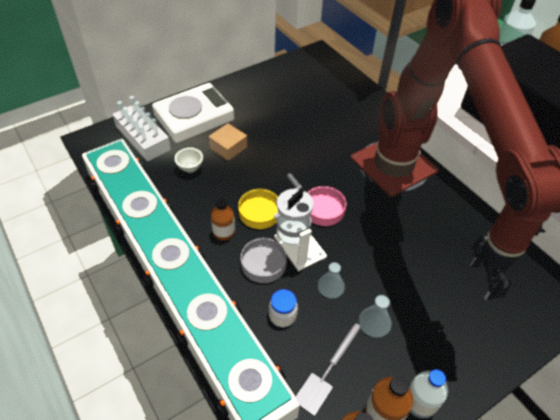

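View pics/side0.png

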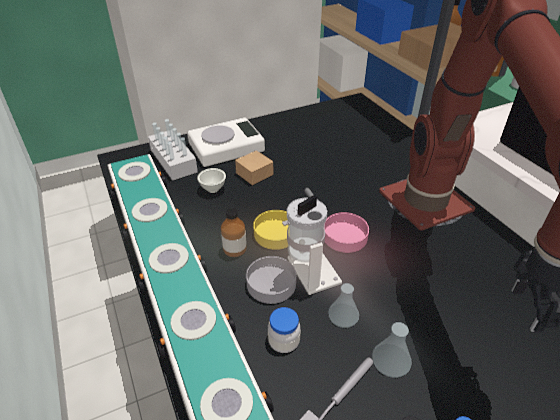

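The scene view shows the canister and stand at (295,215). Three dishes could be confused: steel (264,260), yellow (260,208) and pink (326,205). The steel one in front of the stand is the right one. The cap bar is at (295,198) and the crank handle at (293,181). Next I'll measure these and check them in one crop.

```bash
python3 - <<'E'
from h import *
out=[]
for n,(x0,x1,y0,y1) in {'scene':(235,355,165,285),'side':(235,355,180,300)}.items():
    z=np.load(f'pics/{n}0.npz');P=z['P'];i=z['i']
    sub=P[y0:y1,x0:x1].reshape(-1,3);c=i[y0:y1,x0:x1].reshape(-1,3).astype(int)
    h=sub[:,2]
    cap=sub[(h>.236)&(h<.248)];bar=sub[(h>.268)&(h<.284)]
    (cx,cy),r=cv2.minEnclosingCircle(cap[:,:2].astype(np.float32))
    print(n,'cap',cap.mean(0).round(4),'circ',cx,cy,r,len(cap))
    print(' bar',bar.mean(0).round(4),len(bar)); 
    if len(bar)>4: print(cv2.minAreaRect(bar[:,:2].astype(np.float32)))
    grey=(np.ptp(c,axis=1)<30)
    rim=sub[(h>.035)&(h<.043)&grey]; print(' rim',cv2.minEnclosingCircle(rim[:,:2].astype(np.float32)),len(rim))
    base=sub[(h>.009)&(h<.015)&(c.min(1)>150)];print(' base',cv2.minAreaRect(base[:,:2].astype(np.float32)),len(base))
    post=sub[(h>.165)&(h<.185)];print(' post',post.mean(0),len(post))
    out.append(cv2.resize(i[y0:y1,x0:x1],(400,400),interpolation=cv2.INTER_CUBIC))
cv2.imwrite('pics/crop0.png',np.hstack(out)[...,::-1])
E
```

```text
scene cap [0.5413 0.124  0.2411] circ 0.5382551550865173 0.11897707730531693 0.054045140743255615 613
 bar [0.5383 0.1218 0.2747] 93
((0.5358498096466064, 0.12110203504562378), (0.06326167285442352, 0.01452189963310957), 15.392288208007812)
 rim ((0.5068756937980652, 0.11756056547164917), 0.1986728012561798) 200
 base ((0.48062795400619507, 0.10557417571544647), (0.4051242768764496, 0.18906866014003754), 16.28531837463379) 392
 post [0.5482196  0.1511882  0.17376596] 226
side cap [0.5418 0.1276 0.2406] circ 0.5377941131591797 0.11903329938650131 0.0535300150513649 642
 bar [0.5383 0.1213 0.2738] 109
((0.5363379716873169, 0.12054651230573654), (0.06040528416633606, 0.014708495698869228), 16.317230224609375)
 rim ((0.6051979064941406, 0.07742998003959656), 0.1349622905254364) 239
 base ((0.4839979410171509, 0.11931143701076508), (0.3691595792770386, 0.16236458718776703), 13.129267692565918) 541
 post [0.54993045 0.15442131 0.17352206] 303
```

View pics/crop0.png

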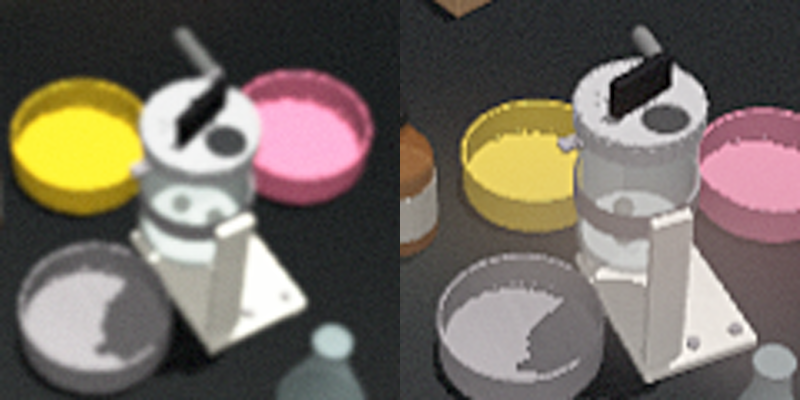

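The crop shows steel dish in front, large hole on the cap's right (scene px ~303,207), pointer tab at left (~277,215), crank handle behind (~294,180).

```bash
python3 - <<'E'
from h import *
def onz(n,u,v,z):
    m,T=w2c(n);C=np.linalg.inv(T);r=C[:3,:3]@np.array([(u-m['cx'])/m['fx'],(v-m['cy'])/m['fy'],1]);o=C[:3,3];return (o+r*(z-o[2])/r[2])
c=np.array([.537,.1205])
f={'scene':lambda x,y:(235+x*.3,165+y*.3),'side':lambda x,y:(235+(x-400)*.3,180+y*.3)}
def ang(p):d=p[:2]-c;return p.round(4),round(np.hypot(*d),4),round(np.degrees(np.arctan2(d[1],d[0])),1)
print('hole',ang(onz('scene',*f['scene'](228,140),.24)),ang(onz('side',*f['side'](666,120),.24)))
print('ptr',ang(onz('scene',*f['scene'](137,170),.225)),ang(onz('side',*f['side'](566,145),.225)))
for nm,pts,n in [('plate',[(133,235),(210,350),(305,305)],'scene'),('plate',[(580,268),(650,377),(755,337)],'side')]:
    q=[onz(n,*f[n](*p),.012) for p in pts];print(nm,[a.round(3) for a in q],[ (np.hypot(*(q[k+1]-q[k])[:2]).round(3),np.degrees(np.arctan2(*(q[k+1]-q[k])[[1,0]])).round(1)) for k in (0,1)])
for n in ('scene','side'):
    z=np.load(f'pics/{n}0.npz');P=z['P'].reshape(-1,3);i=z['i'].reshape(-1,3).astype(int)
    g=(np.ptp(i,axis=1)<40)
    d=np.hypot(P[:,0]-.66,P[:,1]-.1)
    # crank: points outside cap, height .15-.22
    r=np.hypot(*(P[:,:2]-c).T)
    k=P[(r>.065)&(r<.2)&(P[:,2]>.16)&(P[:,2]<.23)&(P[:,1]<.12)];print(n,'crank',k.mean(0).round(3),k.min(0).round(3),k.max(0).round(3),len(k))
    q=(onz(n,*f[n](*( (95,315) if n=='scene' else (520,335))),.03));print('dish guess',q)
    dd=np.hypot(*(P[:,:2]-q[:2]).T);rm=P[(dd<.09)&(P[:,2]>.034)&(P[:,2]<.043)&g];print(cv2.minEnclosingCircle(rm[:,:2].astype(np.float32)),len(rm))
    A=np.c_[2*rm[:,:2],np.ones(len(rm))];s=np.linalg.lstsq(A,(rm[:,:2]**2).sum(1),rcond=None)[0];print('fit',s[:2],np.sqrt(s[2]+s[:2]@s[:2]))
    for nm,(u,v),zz in [('amber',((222,218) if n=='scene' else (233,230)),.1),('tub',((284,300) if n=='scene' else (284,320)),.085),('flaska',((335,267) if n=='scene' else (347,290)),.11)]:
        print(nm,onz(n,u,v,zz).round(3))
E
```

```text
hole (array([0.5241, 0.1459, 0.24  ]), np.float64(0.0285), np.float64(116.9)) (array([0.5271, 0.1446, 0.24  ]), np.float64(0.026), np.float64(112.3))
ptr (array([0.5998, 0.1221, 0.225 ]), np.float64(0.0628), np.float64(1.4)) (array([0.6001, 0.1222, 0.225 ]), np.float64(0.0631), np.float64(1.5))
plate [array([0.551, 0.049, 0.012]), array([0.562, 0.196, 0.012]), array([0.459, 0.204, 0.012])] [(np.float64(0.148), np.float64(85.4)), (np.float64(0.104), np.float64(176.1))]
plate [array([0.555, 0.062, 0.012]), array([0.558, 0.196, 0.012]), array([0.458, 0.196, 0.012])] [(np.float64(0.134), np.float64(88.8)), (np.float64(0.1), np.float64(179.7))]
scene crank [0.468 0.017 0.19 ] [ 0.453 -0.021  0.176] [0.603 0.116 0.225] 98
dish guess [0.63774338 0.11722739 0.03      ]
((0.6361930966377258, 0.11303028464317322), 0.07177750021219254) 184
fit [0.63644297 0.11264196] 0.06806236728662467
amber [ 0.689 -0.042  0.1  ]
tub [0.681 0.292 0.085]
flaska [0.507 0.293 0.11 ]
side crank [0.472 0.005 0.192] [ 0.453 -0.02   0.18 ] [0.603 0.117 0.219] 53
dish guess [0.64192168 0.12321695 0.03      ]
((0.6366981267929077, 0.11121726781129837), 0.07203593105077744) 221
fit [0.6364843  0.11123053] 0.06818593786366665
amber [ 0.686 -0.042  0.1  ]
tub [0.685 0.292 0.085]
flaska [0.513 0.295 0.11 ]
```

drive_tool([
  {"ty":-0.04},
  {"ty":-0.04},
  {"ty":-0.04},
  {"tx":0.035,"tz":-0.025},
  {"tx":0.035,"tz":-0.025},
  {"tx":0.035,"tz":-0.025},
  {"tx":0.035,"tz":-0.025},
  {"tx":0.035,"tz":-0.025},
  {"tx":0.035,"tz":-0.025},
  {"tx":0.035,"tz":-0.025},
  {"tx":0.035,"tz":-0.025},
  {"tx":0.035,"tz":-0.025},
], force=40)

```text
validation failed for argument at $.st...
```

drive_tool([
  {"tx":0.03,"tz":-0.02},
  {"tx":0.03,"tz":-0.025},
  {"ry":-8.5},
  {"ry":-8.5},
  {"ry":-8.5},
  {"ry":-8.5},
  {"ry":-8.5},
  {},
])

```text
validation failed for argument at $.st...
```

```bash
python3 - <<'E'
from h import *
s=state();print(s['time'],s['tool_pos'],s['tcp_rot'],s['qpos'].round(2))
i,d=snap('wrist','w1');P=np.load('pics/w1.npz')['P']
s=P.reshape(-1,3);s=s[(np.hypot(s[:,0]-.537,s[:,1]-.12)<.06)]
b=s[(s[:,2]>.265)&(s[:,2]<.285)];print(len(b),b.mean(0) if len(b) else 0,cv2.minAreaRect(b[:,:2].astype(np.float32)) if len(b) else 0)
c=s[(s[:,2]>.232)&(s[:,2]<.25)];print(len(c),cv2.minEnclosingCircle(c[:,:2].astype(np.float32)))
E
```

```text
0.1 [0.28945346 0.58153927 0.23051352] [-1.57225238e+00 -9.38765758e-05 -4.61820738e-01] [-1.21  0.33  0.04  1.47 -0.01  1.34 -0.06]
0 0 0
0 ((0.0, 0.0), 0.0)
```

View pics/w1.png

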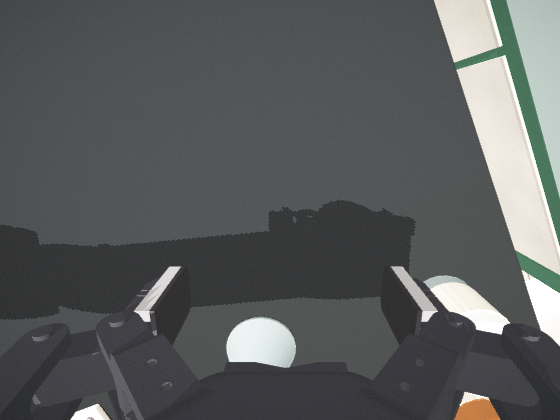

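The move calls were refused before anything ran, so the arm hasn't moved and the wrist view shows only the bench at the start pose. The rows probably need every field, so I'll test with one row.

drive_tool([
  {"tx":0,"ty":-0.04,"tz":0,"rx":0,"ry":0,"rz":0,"grip":1},
], force=40)

```text
time: 0.25
tool_pos: [0.2884, 0.5794, 0.2656]
tcp_rot: [-1.581, -0.001, -0.462]
force: [0.0, 0.2, -0.1]
opening: 0.0852
```

drive_tool([
  {"tx":0,"ty":-0.04,"tz":0,"rx":0,"ry":0,"rz":0,"grip":1},
  {"tx":0,"ty":-0.04,"tz":0,"rx":0,"ry":0,"rz":0,"grip":1},
  {"tx":0.035,"ty":0,"tz":-0.025,"rx":0,"ry":0,"rz":0,"grip":1},
  {"tx":0.035,"ty":0,"tz":-0.025,"rx":0,"ry":0,"rz":0,"grip":1},
  {"tx":0.035,"ty":0,"tz":-0.025,"rx":0,"ry":0,"rz":0,"grip":1},
  {"tx":0.035,"ty":0,"tz":-0.025,"rx":0,"ry":0,"rz":0,"grip":1},
  {"tx":0.035,"ty":0,"tz":-0.025,"rx":0,"ry":0,"rz":0,"grip":1},
  {"tx":0.035,"ty":0,"tz":-0.025,"rx":0,"ry":0,"rz":0,"grip":1},
  {"tx":0.035,"ty":0,"tz":-0.025,"rx":0,"ry":0,"rz":0,"grip":1},
  {"tx":0.035,"ty":0,"tz":-0.025,"rx":0,"ry":0,"rz":0,"grip":1},
  {"tx":0.035,"ty":0,"tz":-0.025,"rx":0,"ry":0,"rz":0,"grip":1},
  {"tx":0.035,"ty":0,"tz":-0.025,"rx":0,"ry":0,"rz":0,"grip":1},
])

```text
time: 1.45
tool_pos: [0.492, 0.2004, 0.3513]
tcp_rot: [-1.571, 0.0, -0.462]
force: [0.9, -0.0, -1.2]
opening: 0.0854
```

drive_tool([
  {"tx":0.03,"ty":0,"tz":-0.025,"rx":0,"ry":0,"rz":0,"grip":1},
  {"tx":0,"ty":0,"tz":0,"rx":0,"ry":-8.5,"rz":0,"grip":1},
  {"tx":0,"ty":0,"tz":0,"rx":0,"ry":-8.5,"rz":0,"grip":1},
  {"tx":0,"ty":0,"tz":0,"rx":0,"ry":-8.5,"rz":0,"grip":1},
  {"tx":0,"ty":0,"tz":0,"rx":0,"ry":-8.5,"rz":0,"grip":1},
  {"tx":0,"ty":0,"tz":0,"rx":0,"ry":-8.5,"rz":0,"grip":1},
  {"tx":0,"ty":0,"tz":0,"rx":0,"ry":0,"rz":0,"grip":1},
  {"tx":0,"ty":0,"tz":0,"rx":0,"ry":0,"rz":0,"grip":1},
])

```text
time: 2.25
tool_pos: [0.5072, 0.1663, 0.3512]
tcp_rot: [-1.571, 0.0, 0.275]
force: [0.1, -1.3, -0.2]
opening: 0.0851
```

```bash
python3 - <<'E'
from h import *
s=state();print(s['time'],s['tool_pos'],s['tcp_rot'],s['qpos'].round(2))
i,d=snap('wrist','w2');P=np.load('pics/w2.npz')['P']
s=P.reshape(-1,3);s=s[(np.hypot(s[:,0]-.537,s[:,1]-.12)<.06)]
b=s[(s[:,2]>.265)&(s[:,2]<.285)];print(len(b),b.mean(0) if len(b) else 0,cv2.minAreaRect(b[:,:2].astype(np.float32)) if len(b) else 0)
c=s[(s[:,2]>.232)&(s[:,2]<.25)];print(len(c),cv2.minEnclosingCircle(c[:,:2].astype(np.float32)))
E
```

```text
2.25 [0.50719781 0.16633092 0.35117128] [-1.57085852e+00  3.31902957e-04  2.75347454e-01] [-0.73  0.05  0.35  1.56 -0.02  1.53  1.46]
1506 [0.5327849  0.1156565  0.27422319] ((0.5348827838897705, 0.1152070164680481), (0.05923587456345558, 0.012444309890270233), 16.750198364257812)
9563 ((0.5353605151176453, 0.11514420062303543), 0.051768913865089417)
```

View pics/w2.png

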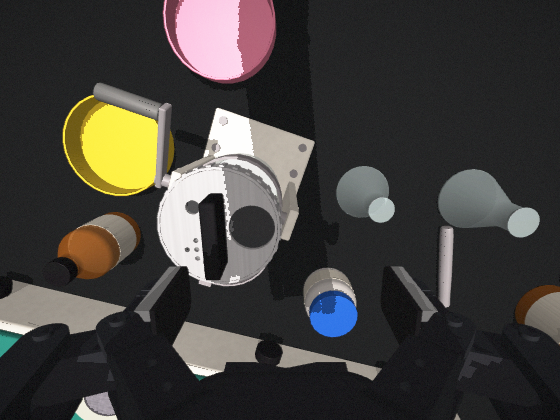

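The wrist view shows the bar running (215,195)–(210,285), the large hole at (252,226), and the crank handle (97,90)–(165,110). I'll fit the handle direction for the stand's yaw.

```bash
python3 - <<'E'
from h import *
z=np.load('pics/w2.npz');P=z['P']
h=P[80:125,90:160].reshape(-1,3);h=h[(h[:,2]>.17)&(h[:,2]<.21)]
print(h.mean(0),h.max(0),h.min(0),cv2.minAreaRect(h[:,:2].astype(np.float32)))
b=P[100:250,200:320];i=z['i'][100:250,200:320].astype(int).min(-1)
q=b[(abs(b[...,2]-.012)<.006)&(i>110)];print('plate',cv2.minAreaRect(q[:,:2].astype(np.float32)),len(q))
for (u,v) in [(218,110),(314,143),(205,283),(252,226)]: print(u,v,P[v,u].round(4))
E
```

```text
[0.46088034 0.00576536 0.19060535] [0.47342989 0.03581305 0.19490412] [ 0.45213743 -0.02404688  0.1832619 ] ((0.4613054692745209, 0.006355691701173782), (0.06036730483174324, 0.018160585314035416), 83.87938690185547)
plate ((0.49955007433891296, 0.11663009971380234), (0.14958177506923676, 0.09693470597267151), 86.84693145751953) 4337
218 110 [0.451  0.0486 0.0097]
314 143 [0.4579 0.1937 0.0105]
205 283 [0.5996 0.1124 0.2209]
252 226 [0.528  0.1412 0.2364]
```

drive_tool([
  {"tx":0.007,"ty":0,"tz":-0.028,"rx":0,"ry":-1,"rz":0,"grip":1},
  {"tx":0.007,"ty":0,"tz":-0.028,"rx":0,"ry":0,"rz":0,"grip":1},
  {"tx":0,"ty":0.03,"tz":0,"rx":0,"ry":0,"rz":0,"grip":0.6},
  {"tx":0,"ty":0.03,"tz":0,"rx":0,"ry":0,"rz":0,"grip":0.5},
  {"tx":0,"ty":0.02,"tz":0,"rx":0,"ry":0,"rz":0,"grip":0.5},
  {"tx":0,"ty":0.019,"tz":0,"rx":0,"ry":0,"rz":0,"grip":0.5},
  {"tx":0,"ty":0,"tz":0,"rx":0,"ry":0,"rz":0,"grip":0.5},
])

```text
time: 3.0
tool_pos: [0.5352, 0.1164, 0.2498]
tcp_rot: [-1.571, 0.004, 0.295]
force: [0.2, -0.6, -0.5]
opening: 0.0422
```

```bash
python3 - <<'E'
from h import *
s=state();print(s['time'],s['tool_pos'],s['tcp_rot'],s['force'],s['opening'])
snap('wrist','w3')
E
```

```text
3.0 [0.53524101 0.11639886 0.24982056] [-1.57121937  0.00439682  0.2947128 ] [ 0.17197528 -0.57881265 -0.46956446] 0.042240267968788596
```

View pics/w3.png

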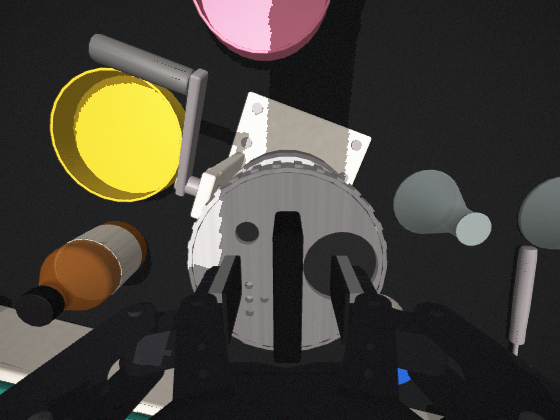

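The bar (u≈288) is centred between the pads (238 and 338) and aligned with them, so I'll close.

drive_tool([
  {"tx":0,"ty":0,"tz":0,"rx":0,"ry":0,"rz":0,"grip":0},
  {"tx":0,"ty":0,"tz":0,"rx":0,"ry":0,"rz":0,"grip":0},
  {"tx":0,"ty":0,"tz":0,"rx":0,"ry":0,"rz":0,"grip":0},
  {"tx":0,"ty":0,"tz":0,"rx":0,"ry":0,"rz":0,"grip":0},
  {"tx":0,"ty":0,"tz":0,"rx":0,"ry":0,"rz":0,"grip":0},
], force=30)

```text
time: 3.55
tool_pos: [0.5372, 0.1176, 0.2537]
tcp_rot: [-1.57, -0.002, 0.298]
force: [-1.3, 3.2, 5.3]
opening: 0.0116
```

drive_tool([
  {"tx":0,"ty":-0.003,"tz":0,"rx":0,"ry":0,"rz":0,"grip":0},
  {"tx":0,"ty":0,"tz":0,"rx":0,"ry":5,"rz":0,"grip":0},
  {"tx":0,"ty":0,"tz":0,"rx":0,"ry":8,"rz":0,"grip":0},
  {"tx":0,"ty":0,"tz":0,"rx":0,"ry":8,"rz":0,"grip":0},
  {"tx":0,"ty":0,"tz":0,"rx":0,"ry":8,"rz":0,"grip":0},
  {"tx":0,"ty":0,"tz":0,"rx":0,"ry":8,"rz":0,"grip":0},
  {"tx":0,"ty":0,"tz":0,"rx":0,"ry":0,"rz":0,"grip":0},
])

```text
time: 4.25
tool_pos: [0.5368, 0.117, 0.254]
tcp_rot: [-1.571, 0.0, -0.353]
force: [7.6, 4.5, -12.5]
opening: 0.0113
```

drive_tool([
  {"tx":0,"ty":0.001,"tz":0,"rx":0,"ry":8,"rz":0,"grip":0},
  {"tx":0,"ty":0,"tz":0,"rx":0,"ry":8,"rz":0,"grip":0},
  {"tx":0,"ty":0,"tz":0,"rx":0,"ry":8,"rz":0,"grip":0},
  {"tx":0,"ty":0,"tz":0,"rx":0,"ry":8,"rz":0,"grip":0},
  {"tx":0,"ty":0,"tz":0,"rx":0,"ry":8,"rz":0,"grip":0},
  {"tx":0,"ty":0,"tz":0,"rx":0,"ry":8,"rz":0,"grip":0},
  {"tx":0,"ty":0,"tz":0,"rx":0,"ry":8,"rz":0,"grip":0},
  {"tx":0,"ty":0,"tz":0,"rx":0,"ry":8,"rz":0,"grip":0},
  {"tx":0,"ty":0,"tz":0,"rx":0,"ry":8,"rz":0,"grip":0},
  {"tx":0,"ty":0,"tz":0,"rx":0,"ry":1,"rz":0,"grip":0},
  {"tx":0,"ty":0,"tz":0,"rx":0,"ry":0,"rz":0,"grip":0},
  {"tx":0,"ty":0,"tz":0,"rx":0,"ry":0,"rz":0,"grip":0},
])

```text
time: 5.45
tool_pos: [0.5361, 0.1166, 0.2539]
tcp_rot: [-1.572, -0.0, -1.619]
force: [-2.4, 1.3, -4.8]
opening: 0.0114
```

drive_tool([
  {"tx":0,"ty":0,"tz":0,"rx":0,"ry":0,"rz":0,"grip":0.6},
  {"tx":0,"ty":0,"tz":0,"rx":0,"ry":0,"rz":0,"grip":0.6},
  {"tx":0,"ty":0,"tz":0,"rx":0,"ry":0,"rz":0,"grip":0.6},
  {"tx":0,"ty":-0.03,"tz":0,"rx":0,"ry":0,"rz":0,"grip":0.6},
  {"tx":0,"ty":-0.03,"tz":0,"rx":0,"ry":0,"rz":0,"grip":0.6},
  {"tx":0,"ty":-0.03,"tz":0,"rx":0,"ry":0,"rz":0,"grip":0.6},
  {"tx":0.03,"ty":0,"tz":-0.02,"rx":0,"ry":0,"rz":0,"grip":0.6},
  {"tx":0.03,"ty":0,"tz":-0.02,"rx":0,"ry":0,"rz":0,"grip":0.6},
  {"tx":0,"ty":0,"tz":0,"rx":0,"ry":0,"rz":0,"grip":0.6},
  {"tx":0,"ty":0,"tz":0,"rx":0,"ry":0,"rz":0,"grip":0.6},
])

```text
time: 6.45
tool_pos: [0.4936, 0.0583, 0.3451]
tcp_rot: [-1.569, 0.002, -1.623]
force: [-0.0, -0.4, 0.7]
opening: 0.0511
```

```bash
python3 - <<'E'
from h import *
s=state();print(s['time'],s['tool_pos'],s['tcp_rot'],s['force'],s['opening'])
snap('wrist','w4');P=np.load('pics/w4.npz')['P'].reshape(-1,3)
r=np.hypot(P[:,0]-.536,P[:,1]-.116)
s=P[r<.06];b=s[(s[:,2]>.265)&(s[:,2]<.285)];print(len(b),cv2.minAreaRect(b[:,:2].astype(np.float32)))
h=P[(r>.08)&(P[:,2]>.175)&(P[:,2]<.2)&(P[:,0]<.49)&(P[:,0]>.43)&(P[:,1]<.033)&(P[:,1]>-.04)];print(len(h),h.mean(0),h.min(0),h.max(0),cv2.minAreaRect(h[:,:2].astype(np.float32)))
E
```

```text
6.45 [0.49364394 0.05830654 0.34506526] [-1.56930388e+00  1.58593134e-03 -1.62323378e+00] [-0.04766346 -0.39931252  0.668973  ] 0.05112648509097837
1965 ((0.5355498194694519, 0.11511702090501785), (0.059226322919130325, 0.012461170554161072), 87.15206909179688)
850 [0.46209921 0.0059111  0.19066865] [ 0.45261101 -0.02394748  0.18194417] [0.48275623 0.03293213 0.1942206 ] ((0.4661054313182831, 0.005121076479554176), (0.05860969424247742, 0.027005134150385857), 83.67091369628906)
```

View pics/w4.png

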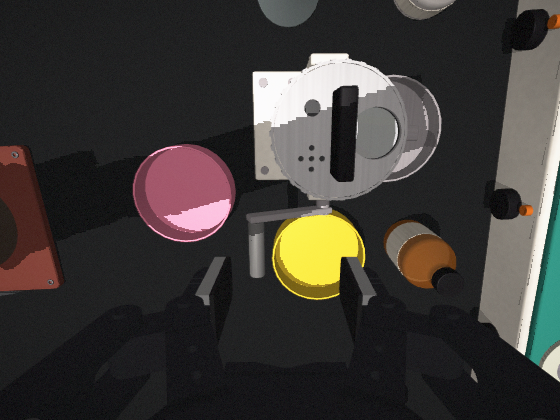

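The bar is now at 87.2° against a stand yaw of about -3°, so the cap is at ≈0, and the hole (377,132) shows the outlet fully open. Next is the crank handle (258,245).

drive_tool([
  {"tx":0.028,"ty":0,"tz":-0.015,"rx":0,"ry":0,"rz":0,"grip":0.6},
  {"tx":0.029,"ty":0,"tz":-0.015,"rx":0,"ry":0,"rz":0,"grip":0.6},
  {"tx":0,"ty":0.04,"tz":0,"rx":0,"ry":0,"rz":0,"grip":0.6},
  {"tx":0,"ty":0.04,"tz":0,"rx":0,"ry":0,"rz":0,"grip":0.6},
  {"tx":0,"ty":0.04,"tz":0,"rx":0,"ry":0,"rz":0,"grip":0.6},
  {"tx":0,"ty":0.03,"tz":0,"rx":0,"ry":0,"rz":0,"grip":0.6},
  {"tx":0,"ty":0.026,"tz":0,"rx":0,"ry":0,"rz":0,"grip":0.6},
  {"tx":0,"ty":0,"tz":0,"rx":0,"ry":0,"rz":0,"grip":0.6},
  {"tx":0,"ty":0,"tz":0,"rx":0,"ry":0,"rz":0,"grip":0.6},
])

```text
time: 7.4
tool_pos: [0.4611, 0.0038, 0.1688]
tcp_rot: [-1.571, -0.001, -1.622]
force: [0.1, 0.3, 0.4]
opening: 0.0513
```

drive_tool([
  {"tx":0,"ty":0,"tz":0,"rx":0,"ry":0,"rz":0,"grip":0},
  {"tx":0,"ty":0,"tz":0,"rx":0,"ry":0,"rz":0,"grip":0},
  {"tx":0,"ty":0,"tz":0,"rx":0,"ry":0,"rz":0,"grip":0},
  {"tx":0,"ty":0,"tz":0,"rx":0,"ry":0,"rz":0,"grip":0},
  {"tx":0,"ty":0,"tz":0,"rx":0,"ry":0,"rz":0,"grip":0},
], force=40)

```text
time: 7.9
tool_pos: [0.4618, 0.0036, 0.1694]
tcp_rot: [-1.568, 0.001, -1.622]
force: [2.5, -0.1, 6.8]
opening: 0.0147
```

drive_tool([
  {"tx":0,"ty":-0.007,"tz":0.0035,"rx":0,"ry":0,"rz":0,"grip":0},
  {"tx":0,"ty":-0.0066,"tz":0.0043,"rx":0,"ry":0,"rz":0,"grip":0},
  {"tx":0,"ty":-0.0061,"tz":0.005,"rx":0,"ry":0,"rz":0,"grip":0},
  {"tx":0,"ty":-0.0055,"tz":0.0055,"rx":0,"ry":0,"rz":0,"grip":0},
  {"tx":0,"ty":-0.005,"tz":0.0061,"rx":0,"ry":0,"rz":0,"grip":0},
  {"tx":0,"ty":0,"tz":0,"rx":0,"ry":0,"rz":0,"grip":0},
])

```text
time: 8.5
tool_pos: [0.486, 0.0024, 0.1994]
tcp_rot: [-1.57, 0.0, -1.622]
force: [-1.7, 3.4, 4.4]
opening: 0.0146
```

Tracking well with small forces, so I'll continue over the top.

drive_tool([
  {"tx":0,"ty":-0.0043,"tz":0.0066,"rx":0,"ry":0,"rz":0,"grip":0},
  {"tx":0,"ty":-0.0035,"tz":0.007,"rx":0,"ry":0,"rz":0,"grip":0},
  {"tx":0,"ty":-0.0028,"tz":0.0073,"rx":0,"ry":0,"rz":0,"grip":0},
  {"tx":0,"ty":-0.0021,"tz":0.0076,"rx":0,"ry":0,"rz":0,"grip":0},
  {"tx":0,"ty":-0.0012,"tz":0.0078,"rx":0,"ry":0,"rz":0,"grip":0},
  {"tx":0,"ty":-0.0004,"tz":0.0078,"rx":0,"ry":0,"rz":0,"grip":0},
  {"tx":0,"ty":0.0004,"tz":0.0078,"rx":0,"ry":0,"rz":0,"grip":0},
  {"tx":0,"ty":0.0012,"tz":0.0078,"rx":0,"ry":0,"rz":0,"grip":0},
  {"tx":0,"ty":0,"tz":0,"rx":0,"ry":0,"rz":0,"grip":0},
])

```text
time: 9.4
tool_pos: [0.5465, -0.0007, 0.2122]
tcp_rot: [-1.568, 0.0, -1.622]
force: [6.9, 2.0, 2.0]
opening: 0.015
```

drive_tool([
  {"tx":0,"ty":0.001,"tz":0.0038,"rx":0,"ry":0,"rz":0,"grip":0},
  {"tx":0,"ty":0.0011,"tz":0.0038,"rx":0,"ry":0,"rz":0,"grip":0},
  {"tx":0,"ty":0.0013,"tz":0.0037,"rx":0,"ry":0,"rz":0,"grip":0},
  {"tx":0,"ty":0.0015,"tz":0.0036,"rx":0,"ry":0,"rz":0,"grip":0},
  {"tx":0,"ty":0.0017,"tz":0.0035,"rx":0,"ry":0,"rz":0,"grip":0},
  {"tx":0,"ty":0.0018,"tz":0.0035,"rx":0,"ry":0,"rz":0,"grip":0},
  {"tx":0,"ty":0.0021,"tz":0.0033,"rx":0,"ry":0,"rz":0,"grip":0},
  {"tx":0,"ty":0.0022,"tz":0.0033,"rx":0,"ry":0,"rz":0,"grip":0},
  {"tx":0,"ty":0.0025,"tz":0.003,"rx":0,"ry":0,"rz":0,"grip":0},
  {"tx":0,"ty":0.0025,"tz":0.003,"rx":0,"ry":0,"rz":0,"grip":0},
  {"tx":0,"ty":0,"tz":0,"rx":0,"ry":0,"rz":0,"grip":0},
])

```text
time: 10.5
tool_pos: [0.5806, -0.0024, 0.1944]
tcp_rot: [-1.568, 0.0, -1.622]
force: [5.4, 2.0, 1.5]
opening: 0.0143
```

drive_tool([
  {"tx":0,"ty":0.0028,"tz":0.0028,"rx":0,"ry":0,"rz":0,"grip":0},
  {"tx":0,"ty":0.0028,"tz":0.0028,"rx":0,"ry":0,"rz":0,"grip":0},
  {"tx":0,"ty":0.003,"tz":0.0025,"rx":0,"ry":0,"rz":0,"grip":0},
  {"tx":0,"ty":0.003,"tz":0.0025,"rx":0,"ry":0,"rz":0,"grip":0},
  {"tx":0,"ty":0.0033,"tz":0.0022,"rx":0,"ry":0,"rz":0,"grip":0},
  {"tx":0,"ty":0.0033,"tz":0.0022,"rx":0,"ry":0,"rz":0,"grip":0},
  {"tx":0,"ty":0.0033,"tz":0.0018,"rx":0,"ry":0,"rz":0,"grip":0},
  {"tx":0,"ty":0.0015,"tz":0.001,"rx":0,"ry":0,"rz":0,"grip":0},
  {"tx":0,"ty":0,"tz":0,"rx":0,"ry":0,"rz":0,"grip":0},
  {"tx":0,"ty":0,"tz":0,"rx":0,"ry":0,"rz":0,"grip":0},
  {"tx":0,"ty":0,"tz":0,"rx":0,"ry":0,"rz":0,"grip":0},
  {"tx":0,"ty":0,"tz":0,"rx":0,"ry":0,"rz":0,"grip":0},
])

```text
time: 11.7
tool_pos: [0.5979, -0.0033, 0.1709]
tcp_rot: [-1.568, 0.0, -1.622]
force: [6.5, 2.9, 1.2]
opening: 0.0147
```

```bash
python3 - <<'E'
from h import *
print(state()['force'])
o=[]
for n in('scene','side'):
    i,d=snap(n,n+'1');m=proj(n,[.63,.11,.05]);u,v=map(int,m);o.append(cv2.resize(i[v-60:v+60,u-60:u+60],(400,400),interpolation=cv2.INTER_CUBIC))
cv2.imwrite('pics/crop1.png',np.hstack(o)[...,::-1])
E
```

```text
[6.46005029 2.8710355  1.23749702]
```

View pics/crop1.png

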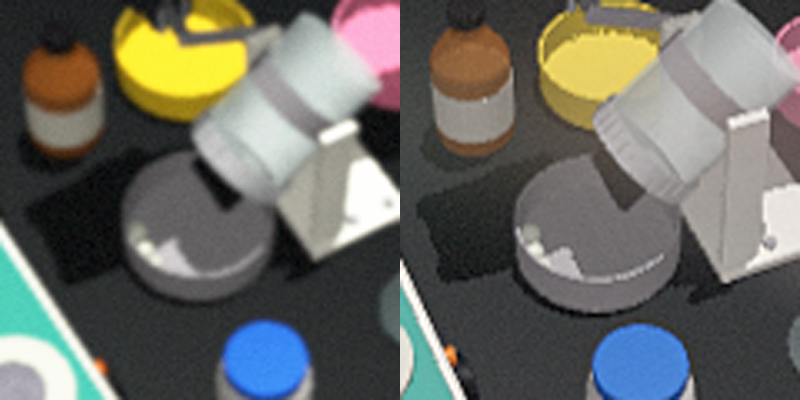

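At least two white balls are in the dish (crop (138,230) and (148,250)), and none show in the canister. I'll push a little further to the stop, wait, then swing back.

drive_tool([
  {"tx":0,"ty":0.003,"tz":0.0012,"rx":0,"ry":0,"rz":0,"grip":0},
  {"tx":0,"ty":0.002,"tz":0.001,"rx":0,"ry":0,"rz":0,"grip":0},
  {"tx":0,"ty":0,"tz":0,"rx":0,"ry":0,"rz":0,"grip":0},
  {"tx":0,"ty":0,"tz":0,"rx":0,"ry":0,"rz":0,"grip":0},
  {"tx":0,"ty":0,"tz":0,"rx":0,"ry":0,"rz":0,"grip":0},
  {"tx":0,"ty":0,"tz":0,"rx":0,"ry":0,"rz":0,"grip":0},
  {"tx":0,"ty":0,"tz":0,"rx":0,"ry":0,"rz":0,"grip":0},
  {"tx":0,"ty":0,"tz":0,"rx":0,"ry":0,"rz":0,"grip":0},
])

```text
time: 12.6
tool_pos: [0.599, -0.0034, 0.1686]
tcp_rot: [-1.57, 0.002, -1.622]
force: [-11.9, 4.3, 31.4]
opening: 0.0144
```

```bash
python3 - <<'E'
from h import *
print(state()['tool_pos'],state()['force'])
o=[]
for n in('scene','side'):
    i,d=snap(n,n+'2');u,v=map(int,proj(n,[.65,.11,.02]));c=cv2.resize(i[v-30:v+30,u-30:u+30],(400,400),interpolation=cv2.INTER_CUBIC);o.append(cv2.convertScaleAbs(c,alpha=1.3))
cv2.imwrite('pics/crop2.png',np.hstack(o)[...,::-1])
E
```

```text
[ 0.59899716 -0.00336733  0.1686137 ] [-11.89182773   4.25590043  31.37124881]
```

View pics/crop2.png

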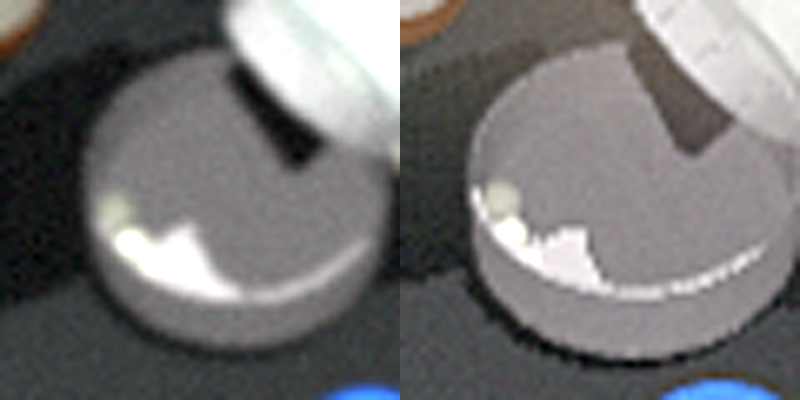

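At the stop (31 N), and two balls show clearly in the dish: crop (115,210)/(500,195) and (130,240)/(510,232). The third may be hidden, so I'll swing back and look from above.

drive_tool([
  {"tx":0,"ty":-0.004,"tz":-0.0015,"rx":0,"ry":0,"rz":0,"grip":0},
  {"tx":0,"ty":-0.007,"tz":-0.0035,"rx":0,"ry":0,"rz":0,"grip":0},
  {"tx":0,"ty":-0.0066,"tz":-0.0043,"rx":0,"ry":0,"rz":0,"grip":0},
  {"tx":0,"ty":-0.0061,"tz":-0.005,"rx":0,"ry":0,"rz":0,"grip":0},
  {"tx":0,"ty":-0.0055,"tz":-0.0055,"rx":0,"ry":0,"rz":0,"grip":0},
  {"tx":0,"ty":-0.005,"tz":-0.0061,"rx":0,"ry":0,"rz":0,"grip":0},
  {"tx":0,"ty":-0.0043,"tz":-0.0066,"rx":0,"ry":0,"rz":0,"grip":0},
  {"tx":0,"ty":-0.0035,"tz":-0.007,"rx":0,"ry":0,"rz":0,"grip":0},
  {"tx":0,"ty":0,"tz":0,"rx":0,"ry":0,"rz":0,"grip":0},
])

```text
time: 13.6
tool_pos: [0.5594, -0.0014, 0.2079]
tcp_rot: [-1.57, 0.001, -1.622]
force: [0.3, 3.5, 7.1]
opening: 0.0147
```

```bash
python3 - <<'E'
from h import *
o=[]
for n in('scene','side'):
    i,d=snap(n,n+'3');u,v=map(int,proj(n,[.63,.11,.06]));c=cv2.resize(i[v-45:v+45,u-35:u+55],(400,400),interpolation=cv2.INTER_CUBIC);o.append(cv2.convertScaleAbs(c,alpha=1.3))
cv2.imwrite('pics/crop3.png',np.hstack(o)[...,::-1])
E
```

```text
(no output)
```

View pics/crop3.png

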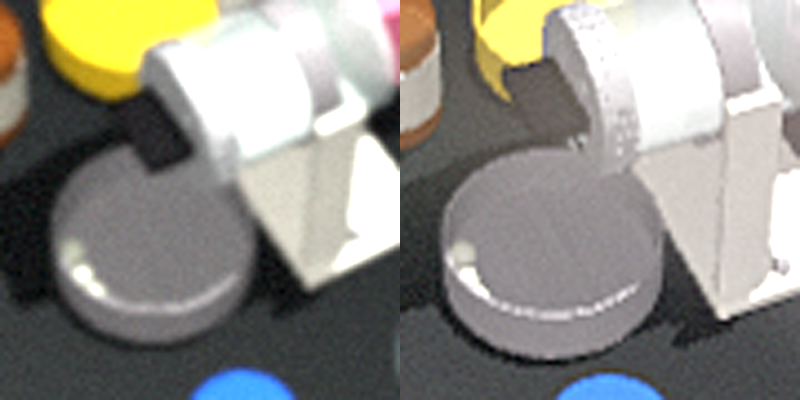

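drive_tool([
  {"tx":0,"ty":-0.0021,"tz":-0.0076,"rx":0,"ry":0,"rz":0,"grip":0},
  {"tx":0,"ty":-0.0012,"tz":-0.0078,"rx":0,"ry":0,"rz":0,"grip":0},
  {"tx":0,"ty":-0.0004,"tz":-0.0078,"rx":0,"ry":0,"rz":0,"grip":0},
  {"tx":0,"ty":0.0004,"tz":-0.0078,"rx":0,"ry":0,"rz":0,"grip":0},
  {"tx":0,"ty":0.0012,"tz":-0.0078,"rx":0,"ry":0,"rz":0,"grip":0},
  {"tx":0,"ty":0.0021,"tz":-0.0076,"rx":0,"ry":0,"rz":0,"grip":0},
  {"tx":0,"ty":0.0028,"tz":-0.0073,"rx":0,"ry":0,"rz":0,"grip":0},
  {"tx":0,"ty":0.0035,"tz":-0.007,"rx":0,"ry":0,"rz":0,"grip":0},
  {"tx":0,"ty":0.0043,"tz":-0.0066,"rx":0,"ry":0,"rz":0,"grip":0},
  {"tx":0,"ty":0,"tz":0,"rx":0,"ry":0,"rz":0,"grip":0},
])

```text
time: 14.7
tool_pos: [0.4905, 0.002, 0.1999]
tcp_rot: [-1.574, 0.003, -1.622]
force: [-25.6, 1.9, 46.5]
opening: 0.0144
```

drive_tool([
  {"tx":0,"ty":0.005,"tz":-0.0061,"rx":0,"ry":0,"rz":0,"grip":0},
  {"tx":0,"ty":0.0055,"tz":-0.0055,"rx":0,"ry":0,"rz":0,"grip":0},
  {"tx":0,"ty":0.0061,"tz":-0.005,"rx":0,"ry":0,"rz":0,"grip":0},
  {"tx":0,"ty":0.0066,"tz":-0.0043,"rx":0,"ry":0,"rz":0,"grip":0},
  {"tx":0,"ty":0.007,"tz":-0.0035,"rx":0,"ry":0,"rz":0,"grip":0},
  {"tx":0,"ty":0,"tz":0,"rx":0,"ry":0,"rz":0,"grip":0},
  {"tx":0,"ty":0,"tz":0,"rx":0,"ry":0,"rz":0,"grip":0},
])

```text
time: 15.4
tool_pos: [0.4626, 0.0034, 0.1663]
tcp_rot: [-1.583, 0.001, -1.622]
force: [-29.3, 3.2, 31.0]
opening: 0.0147
```

drive_tool([
  {"tx":0,"ty":-0.002,"tz":-0.002,"rx":0,"ry":0,"rz":0,"grip":0},
  {"tx":0,"ty":0,"tz":-0.001,"rx":0,"ry":0,"rz":0,"grip":0},
  {"tx":0,"ty":0,"tz":0,"rx":0,"ry":0,"rz":0,"grip":0},
])

```text
time: 15.7
tool_pos: [0.4622, 0.0034, 0.1675]
tcp_rot: [-1.577, -0.0, -1.622]
force: [-9.0, 4.5, 5.2]
opening: 0.0148
```

drive_tool([
  {"tx":0,"ty":0,"tz":0,"rx":0,"ry":0,"rz":0,"grip":0.6},
  {"tx":0,"ty":0,"tz":0,"rx":0,"ry":0,"rz":0,"grip":0.6},
  {"tx":0,"ty":0,"tz":0,"rx":0,"ry":0,"rz":0,"grip":0.6},
  {"tx":0,"ty":-0.04,"tz":0,"rx":0,"ry":0,"rz":0,"grip":0.6},
  {"tx":0,"ty":-0.04,"tz":0,"rx":0,"ry":0,"rz":0,"grip":0.6},
  {"tx":0,"ty":-0.045,"tz":0,"rx":0,"ry":0,"rz":0,"grip":0.6},
  {"tx":0,"ty":-0.045,"tz":0,"rx":0,"ry":0,"rz":0,"grip":0.6},
  {"tx":0,"ty":0,"tz":0.045,"rx":0,"ry":0,"rz":0,"grip":0.6},
  {"tx":0,"ty":0,"tz":0.045,"rx":0,"ry":0,"rz":0,"grip":0.6},
  {"tx":0,"ty":0,"tz":0.045,"rx":0,"ry":0,"rz":0,"grip":0.6},
  {"tx":0,"ty":0,"tz":0.04,"rx":0,"ry":0,"rz":0,"grip":0.6},
  {"tx":0,"ty":0,"tz":0,"rx":0,"ry":0,"rz":0,"grip":0.6},
])

```text
time: 16.9
tool_pos: [0.6429, -0.0051, 0.3342]
tcp_rot: [-1.576, -0.005, -1.622]
force: [-0.3, 0.4, -0.3]
opening: 0.0515
```

```bash
python3 - <<'E'
from h import *
s=state();print(s['time'],s['tool_pos'],s['force'])
snap('wrist','w5');P=np.load('pics/w5.npz')['P'].reshape(-1,3)
r=np.hypot(P[:,0]-.536,P[:,1]-.116);s=P[r<.06];b=s[(s[:,2]>.268)&(s[:,2]<.285)]
print('bar',len(b),b.mean(0),cv2.minAreaRect(b[:,:2].astype(np.float32)))
h=P[(r>.08)&(P[:,2]>.17)&(P[:,2]<.2)&(P[:,0]<.49)&(P[:,0]>.43)&(P[:,1]<.033)&(P[:,1]>-.04)];print('handle',len(h),h.mean(0) if len(h) else 0)
E
```

```text
16.9 [ 0.6429285  -0.00514432  0.33419071] [-0.26006428  0.41864915 -0.25182732]
bar 2390 [0.53768943 0.10892649 0.27437902] ((0.5362584590911865, 0.10898108780384064), (0.04767528176307678, 0.013232349418103695), 87.39838409423828)
handle 1213 [0.46493246 0.00569093 0.19014799]
```

View pics/w5.png

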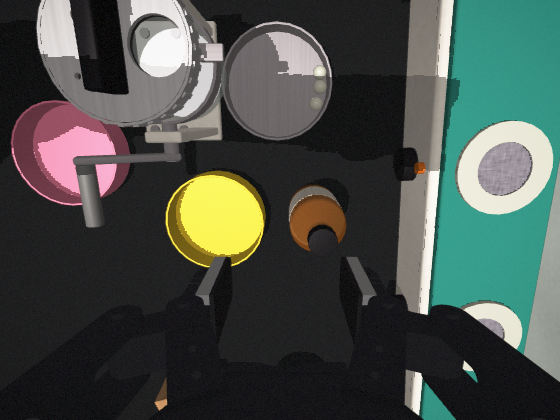

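All three balls are in the dish at (319,71), (320,86) and (316,102). The bar top is at x 0.5363 (0.5355 before tipping), so the canister is upright to about 0.01 rad. The gripper is clear of everything.

```bash
python3 -c "
from h import *
print(finish_job())"
```

```text
the job is handed in; nothing more can be done
None
```

All three balls are in the steel dish, the canister is back upright, and I handed the job in at about 17 s of the 58 s allowed; `finish_job` reports no verdict.

- **Cap:** I gripped the bar and turned the cap about -109°. The bar then measured 87.2° against a stand yaw of about -3°, so the cap angle is near 0, and the outlet showed fully open through the large hole.
- **Tipping:** I took the crank handle over to the far stop (31 N there) and brought it back to the upright stop.
- **Last wrist view:** It shows three balls in the dish. The bar and the handle are back where they were before tipping, within about 1 mm for the bar and 3 mm for the handle. That puts the tilt at roughly 0.01–0.04 rad, against a limit of 0.12. The tool force is about 0, with the gripper clear of everything.

**Checks that disagreed or went less well:**
- The first move calls were refused because their rows left fields out; nothing moved.
- The fixed cameras and the wrist camera disagreed by about 5 mm on the canister's position. I used mainly the wrist value, and the grip fitted it.
- In the fixed cameras only two balls were clearly visible. The wrist view from above settled it at three.
- The force rose to about 53 N at the wrist on the swing back, because the path ran slightly inside the handle's arc. That is below the 120 N wrist limit.
- I did not measure the bystanders' positions again. The arm passed over or clear of them, and the amber bottle was standing in the last view.

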